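Tare the scale under the bowl through its covered key well

ROBOT

A 7-joint arm with a two-finger parallel gripper is mounted at the origin on the work surface. World frame = base frame: x ahead of the robot, y to its left, z up, the work surface at z = 0. Lengths are in m, angles in rad, forces in N, time in s.
With the tool pointing down it reaches from about 0.425 to 0.8 m from the base axis. Payload 8.3 kg.
Tool frame: the origin (TCP) lies at the very end of the fingers, on their centre line; the grasp point (between the pads) lies 19 mm behind it; x points along the fingers, y is the direction in which the jaws open and shut, and the axes are right-handed (so a half turn about x gives the same grasp; the last joint's range is limited). The gripper opens to 85 mm and grips with 20 to 120 N. Pads are 22 mm wide; open, the fingers measure 114 mm over their backs; the gripper's body (76 mm by 85 mm) begins 54 mm behind the grasp point. The pads swing forward as they close: fully open they stand 13 mm farther back than shut.
Start: joints at [1.243, 0.383, 0.016, 1.37, -0.006, 1.388, -0.046], TCP at [0.164, -0.603, 0.231] pointing down, gripper open.
Joint ranges: [-2.95, 2.95], [-0.25, 2.06], [-1.52, 1.56], [0.18, 2.33], [-1.44, 4.58], [0.02, 2.06], [-3.01, 3.01]. Speed limits (rad/s): [2.39, 2.39, 3.01, 3.01, 3.14, 3.14, 3.14].

INTERFACE

Orientations are given as [roll, pitch, yaw] about the fixed x, y, z axes, in that order (R = Rz(yaw) Ry(pitch) Rx(roll)).
In Python, from cell import sensors, eyes, finish_job gives the robot as it stands.
- The arm moves only by the shell command python3 -m creep 'ROWS' [OPENING]. ROWS is JSON, a list of rows, each an object with "translation": the shift along the tool's x, y, z in mm, a list of three; "spin": the turn about the tool's x in rad. A call has 1 to 20 rows; each row is the pose to reach, as a shift and turn from the pose commanded when the call began, along the tool's axes at that moment; what a row does not reach only later rows make up. A row lasts 1/12 s, in which the tool goes at most 41.7 mm and 7.16 degrees, less where a joint would pass 70% of its speed; a pose out of reach is approached as far as the arm can. A call with a gripper value outside its range is refused whole. OPENING is the gripper's target within -1 to 1 (shut at 1, half-way at 0, fully open at -1), set as the call begins (- or left out, the last holds). The fingers move at their own pace and stop on an object; the grip force is fixed at half the most. Time passes only in rows, so rows that repeat a pose let the fingers close. It gives the time, the measured TCP pose, the force and the opening at its end, in the units of the state.
- sensors.get_obs(): the state, without advancing time (a new reading comes with each control period).
- eyes.get_image(name): name is "scene" or "top" or "wrist"; returns (picture, depth): 400x640x3 uint8, blue, green, red; 400x640 float32, m along the optical axis (not along the pixel's ray), 0 where there is no reading.
- eyes.get_calibration(name): a dict with "mtx" (3x3 intrinsics, pixels), "R" (3x3) and "t" (3): a world point X has camera coordinates R X + t; the wrist camera has in their place "hand_eye" (4x4, takes a point from camera to tool coordinates, whose origin is the TCP and whose axes are the tool frame's). Camera axes: x right, y down, z forward; pixel columns grow to the right and rows downward; lengths in m; the calibration is good to about 2 mm. The wrist camera is an equidistant fisheye: a pixel r from the principal point sees the ray r / f radians off the axis. A picture is of the moment at which its call begins: read the wrist's pose just before it. get_calibration takes no time and is no camera call.
- finish_job(): hands the job in, once; it reports no verdict.
The state is a dict: "clock": time; "joint_pos": joint angles; "dq": joint speeds; "tau": joint torques, N m; "ee_pos": TCP position; "eef_rot": TCP orientation; "contact_force": force on the tool from outside, world axes, zero at the start; "wrist_torque": the same for the moment, N m; "width": opening from 0.0 (shut) to 1.0 (fully open).
Only numpy, scipy, OpenCV 4.12 (cv2) and the standard library are available. Lean on these libraries where they do the work, as an engineer would, in place of code of your own. Each camera call takes 0.05 s, during which the arm holds its last target.

TASK

Zero the kitchen scale that the bowl is standing on: with a fingertip slide its small cover fully aside, reach into the square well it uncovers and press the sunken tare key right down to its stop, then let the key come up and slide the cover fully home over the well again. Push lightly and do not grip or lift anything; leave the bowl, the round power key, the other scale with the mug and everything else on the table as they are.

Things in the scene. Friction and masses are not known exactly. Their poses are not given: they have to be found in the camera images.
- scale_bowl: The scale to zero: white, fixed, 280 mm along its x (-150 to +130), 220 mm along y. Origin under it on the table; x runs from the key panel (near the robot) to the steel pan, z up. Panel top is flat, 45 mm high, x -150 to -30; pan top 58 mm high, 150 x 190 mm, centred at x +50. Square tare well, 40 x 40 mm, sides along x and y, at x -100, y +55 under the cover
- power_bowl_top (a point): centre of the upper face of the round power key, 26 mm wide, in the always open round well, 36 mm wide, at x -100, y -75 of the scale; 15 mm below the panel's top; not to be pressed
- cover_bowl (a joint): how far the cover of this scale is slid aside, m: 0 = fully home over the square well, 0.070 = fully open at its stop, sliding along the scale's -y (0.060 and more counts as fully aside, under 0.005 as home). Drags with about 1.5 N and stays where it is left; cannot be lifted off
- cover_bowl_pocket (a point): centre of the upper face of the cover's 54 x 54 mm plate, 49 mm above the table, moves with the cover. Two lips, 5 mm thick, stand up 12 mm from the plate along its +y and -y edges, with a 44 mm gap between them, open at both x ends: a fingertip set down in the gap can push either lip. The scale's axes
- tare_bowl (a joint): travel of the tare key in the square well, m: 0 = up, 0.006 = right down at its stop; sprung, 2 N to start and about 5 N right down; over 0.0045 counts as pressed
- tare_bowl_top (a point): centre of the upper face of the tare key: a 30 x 30 mm square cap in the middle of the 40 mm well, at rest 15 mm below the panel's top (30 mm above the table); moves with the key
- power_bowl (a joint): travel of the round power key of this scale, m: 0 = up, 0.006 = down; not to be pressed
- bowl: white plastic bowl standing on this scale's pan, loose, 136 mm wide at the rim and 65 mm high, origin under it at the centre (58 mm above the table), z up
- scale_mug: the other scale, same build, with the mug on its pan; to be left alone; origin and axes as for scale_bowl
- cover_mug (a joint): how far the other scale's cover is slid aside, m; to be left as it is
- tare_mug (a joint): travel of the other scale's tare key, m; not to be pressed
- power_mug (a joint): travel of the other scale's power key, m; not to be pressed
- cover_mug_pocket (a point): centre of the upper face of the other scale's cover plate, 49 mm above the table
- mug: white mug on the other scale's pan, 80 mm wide, 85 mm high, loose; origin under its centre
- bottle: brown bottle standing between the two scales, 52 mm wide, 130 mm high, loose; origin under its centre
- jarlid: black jar lid lying on the table between the two key panels, 60 mm wide, 22 mm high, loose; origin under its centre
- spoon: wooden spoon, 170 mm long, lying along x on the table at the robot's right, between the scales and the blue tray, loose; origin midway
- weight: brass cylinder weight standing on the table between the two scales, 32 mm wide, 30 mm high, loose; origin under its centre
There are look-alikes about, which are no part of the job. What is shaped like the bowl but pink is not meant.

How it is judged:
By the outcome, as a careful person would: the job done as asked, in the order asked, and still so for the second after the job is handed in, with the robot touching nothing.
It also fails if it takes over 51 s, if anything falls off the work surface, if the arm or the gripper's body presses on something with over 40 N, if the wrist force passes 120 N, or if a joint passes its speed limit or range.

## Working session

There is one attempt and no reset: what is moved stays moved. The work goes in short steps, Python scripts to look and compute and a shell command to move; the robot and the scene stay as the last step left them, time stands still between calls to the robot, and variables do not carry over. Pictures are saved under pics/ and viewed, and the job is handed in when it is done.

```bash
mkdir -p pics; ls; python3 - <<'E'
from cell import sensors, eyes
import cv2, numpy as np
print(sensors.get_obs())
for n in ("scene","top"):
    p,d=eyes.get_image(n); cv2.imwrite(f"pics/{n}0.png",p); np.save(f"pics/{n}0.npy",d)
    c=eyes.get_calibration(n); print(n,{k:np.round(v,4).tolist() if not isinstance(v,str) else v for k,v in c.items()})
E
```

```text
pics
{'clock': 0.0, 'joint_pos': array([ 1.24311154,  0.38425696,  0.01638621,  1.37117185, -0.00627337,
        1.38821784, -0.0465247 ]), 'dq': array([ 3.90594736e-05,  6.60167850e-05,  6.39675157e-04,  9.34632687e-04,
       -1.53425650e-04, -6.43752060e-04, -1.46736802e-03]), 'tau': array([ 8.39942822e-04, -6.27585196e+01,  8.44540782e-01, -3.71822476e+01,
        1.64386566e-02,  1.43174833e-02,  2.73037375e-05]), 'ee_pos': array([ 0.16344608, -0.60271459,  0.23025926]), 'eef_rot': array([-1.53641681,  1.56879236,  1.86999308]), 'contact_force': array([-0.38004469,  0.07673886,  0.69212999]), 'wrist_torque': array([-0.03697521, -0.00489067, -0.02356987]), 'width': 1.0010875020875318}
scene {'mtx': [[515.0029, 0.0, 322.7163], [0.0, 515.0029, 203.1809], [0.0, 0.0, 1.0]], 'R': [[-0.7654, 0.6435, 0.0093], [0.4579, 0.5547, -0.6947], [-0.4522, -0.5274, -0.7193]], 't': [0.4431, -0.1472, 1.4502]}
top {'mtx': [[506.721, 0.0, 320.1978], [0.0, 506.721, 208.8526], [0.0, 0.0, 1.0]], 'R': [[-0.0204, -0.9993, -0.031], [-0.9946, 0.0235, -0.1007], [0.1014, 0.0288, -0.9944]], 't': [-0.0309, 0.5477, 1.3339]}
```

View pics/scene0.png

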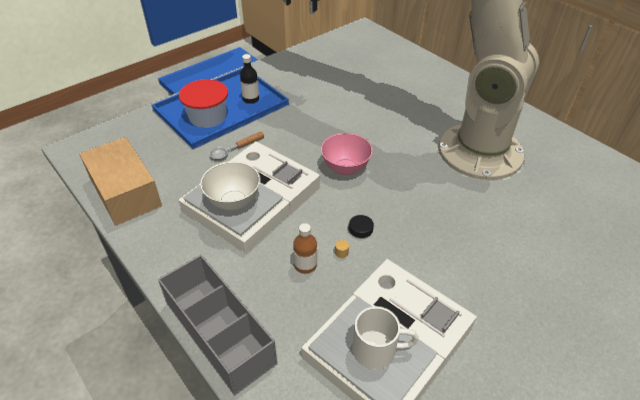

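View pics/top0.png

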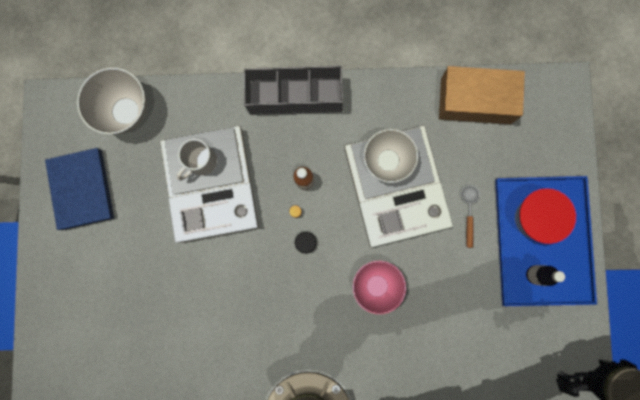

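Top view: the scale with the white bowl is centred near (398,185). Its cover is at (390,222) and its round key at (434,211). Look-alikes: the mug scale (210,185) with its cover at (192,219), the big white bowl standing off any scale (112,100), and the pink bowl (380,287). I choose the scale at (398,185) and will check it in a close crop.

```bash
cat > h.py <<'E'
import numpy as np, cv2
from cell import sensors, eyes
def ray(n,u,v):
    c=eyes.get_calibration(n); d=np.linalg.inv(c["mtx"])@np.array([u,v,1.]); R=np.array(c["R"]);t=np.array(c["t"])
    return -R.T@t, R.T@d
def plane(n,u,v,z):
    o,d=ray(n,u,v); return o+d*(z-o[2])/d[2]
def proj(n,X):
    c=eyes.get_calibration(n); p=np.array(c["mtx"])@(np.array(c["R"])@X+np.array(c["t"])); return p[:2]/p[2]
E
python3 - <<'E'
from h import *
p=cv2.imread("pics/top0.png"); c=p[115:255,335:465]; cv2.imwrite("pics/crop_top.png",cv2.resize(c,None,fx=4,fy=4,interpolation=cv2.INTER_CUBIC))
p=cv2.imread("pics/scene0.png"); c=p[130:250,170:330]; cv2.imwrite("pics/crop_scene.png",cv2.resize(c,None,fx=5,fy=5,interpolation=cv2.INTER_CUBIC))
E
```

```text
(no output)
```

View pics/crop_top.png

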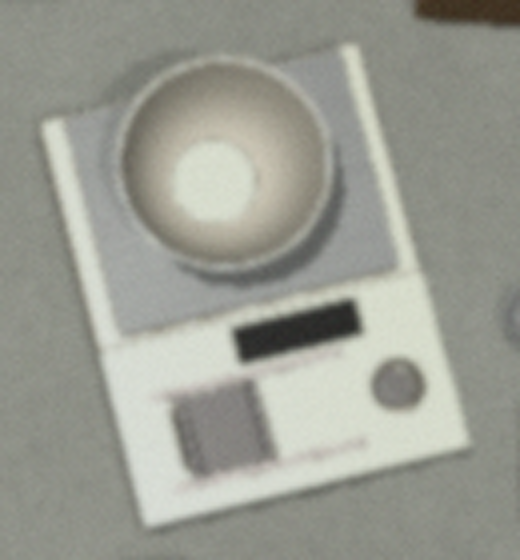

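View pics/crop_scene.png

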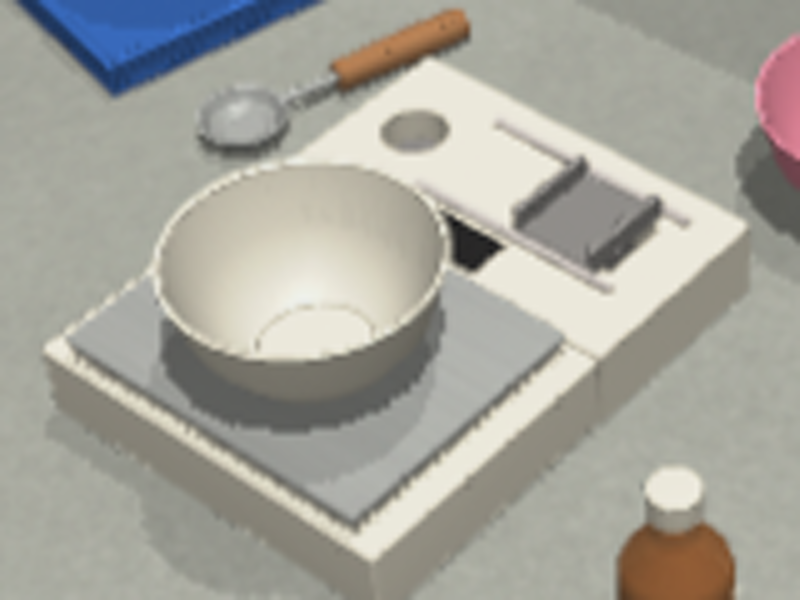

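The crop confirms it: white bowl on the pan, cover on the +y side and fully home, round key on the -y side. Now I measure the pose.

```bash
python3 - <<'E'
from h import *
T=lambda a,b:(335+(a+.5)/4-.5,115+(b+.5)/4-.5)
S=lambda a,b:(170+(a+.5)/5-.5,130+(b+.5)/5-.5)
pts={}
for k,(a,b),z in [("NL",(147,525),.045),("NR",(468,443),.045),("SL",(103,350),.045),("SR",(421,275),.045),("cov",(222,427),.053),("pow",(398,385),.045)]:
    pts[k]=plane("top",*T(a,b),z); print("top",k,pts[k].round(4))
for k,(a,b),z in [("NL",(748,232),.045),("NR",(430,60),.045),("SL",(598,358),.045),("pow",(415,131),.045)]:
    print("scene",k,plane("scene",*S(a,b),z).round(4))
loc={"NL":(-150,110),"NR":(-150,-110),"SL":(-30,110),"SR":(-30,-110),"pow":(-100,-75)}
A=np.array([loc[k] for k in loc])/1000.;B=np.array([pts[k][:2] for k in loc])
H=(A-A.mean(0)).T@(B-B.mean(0)); th=np.arctan2(H[0,1]-H[1,0],H[0,0]+H[1,1]);R=np.array([[np.cos(th),-np.sin(th)],[np.sin(th),np.cos(th)]])
o=B.mean(0)-R@A.mean(0); print("yaw",th,"origin",o,"res",(B-(A@R.T+o)).round(4).tolist())
for n,q in [("pocket",(-.1,.055)),("open",(-.1,-.015)),("pow",(-.1,-.075))]: print(n,R@q+o)
# depth check
d=np.load("pics/top0.npy");c=eyes.get_calibration("top")
for n in ("cov","pow"):
    a,b={"cov":(222,427),"pow":(310,410)}[n];u,v=T(a,b);print(n,u,v,[ (lambda o_,dd:(o_+dd*d[int(round(v)),int(round(u))]).round(4))(*ray("top",u,v))])
E
```

```text
top NL [ 0.4444 -0.1757  0.045 ]
top NR [ 0.4935 -0.3871  0.045 ]
top SL [ 0.5605 -0.1502  0.045 ]
top SR [ 0.6054 -0.3614  0.045 ]
top cov [ 0.5071 -0.2261  0.053 ]
top pow [ 0.5327 -0.3432  0.045 ]
scene NL [ 0.4469 -0.1716  0.045 ]
scene NR [ 0.4927 -0.3866  0.045 ]
scene SL [ 0.5598 -0.1491  0.045 ]
scene pow [ 0.5325 -0.3432  0.045 ]
yaw 0.21953484155616051 origin [ 0.61381096 -0.24886217] res [[0.0009, -0.0016], [0.0021, 0.0018], [-0.0001, -0.0022], [-0.0031, 0.0013], [0.0002, 0.0007]]
pocket [ 0.50423341 -0.21695979]
open [ 0.51947771 -0.28527971]
pow [ 0.53254425 -0.34383965]
cov 390.125 221.375 [array([ 0.5074, -0.2266,  0.0478])]
pow 412.125 217.125 [array([ 0.5176, -0.2851,  0.0438])]
```

```bash
cat >> h.py <<'E'
from scipy.spatial.transform import Rotation as Ro
def toolR(o): return Ro.from_euler("xyz",o["eef_rot"]).as_matrix()
def status(): 
    o=sensors.get_obs(); print("t %.2f"%o["clock"],"p",(o["ee_pos"]*1000).round(1),"rot",o["eef_rot"].round(3),"F",o["contact_force"].round(2),"w %.2f"%o["width"]); return o
E
python3 - <<'E'
from h import *
o=status();R=toolR(o);print(R.round(3));print(eyes.get_calibration("wrist"))
T=lambda a,b:(335+(a+.5)/4-.5,115+(b+.5)/4-.5)
print("bowl",plane("top",*T(226,163),.123))
d=R.T@(np.array([.504,-.217,.2])-o["ee_pos"])*1000;print("tool move",d)
print("tool y yaw",np.degrees(np.arctan2(R[1,1],R[0,1])),"z yaw",np.degrees(np.arctan2(R[1,2],R[0,2])))
p,dd=eyes.get_image("wrist");cv2.imwrite("pics/w0.png",p)
E
```

```text
t 0.10 p [ 163.5 -602.8  230.4] rot [-1.544  1.569  1.863] F [-0.22 -0.1  -0.07] w 1.00
[[-0.     0.262 -0.965]
 [ 0.002 -0.965 -0.262]
 [-1.    -0.002  0.   ]]
{'mtx': array([[309.70691629,   0.        , 320.99878949],
       [  0.        , 309.70691629, 201.01110845],
       [  0.        ,   0.        ,   1.        ]]), 'hand_eye': array([[ 6.04218140e-04, -3.08070528e-01,  9.51363329e-01,
        -1.43533755e-01],
       [ 9.99999475e-01, -6.01125202e-04, -8.29763726e-04,
         9.45495821e-04],
       [ 8.27514223e-04,  9.51363331e-01,  3.08070003e-01,
        -7.95693789e-02],
       [ 0.00000000e+00,  0.00000000e+00,  0.00000000e+00,
         1.00000000e+00]])}
bowl [ 0.66795255 -0.22667697  0.123     ]
tool move [  30.85346836 -283.12072085 -429.62921454]
tool y yaw -74.82112579932112 z yaw -164.82112115643508
```

View pics/w0.png

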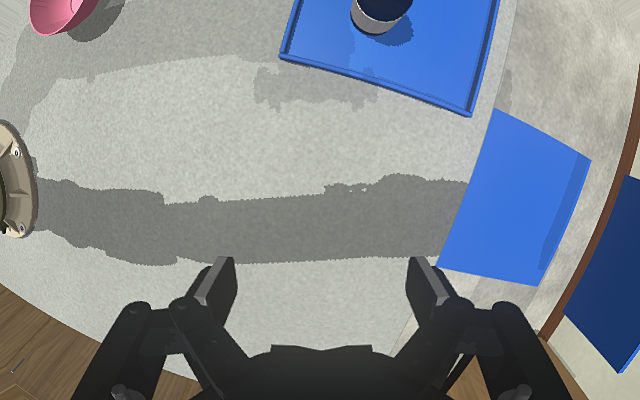

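The wrist view shows the tray bottle at (380,15), the pink bowl at (60,15) and the open fingers at (215,280) and (425,280). The camera sits on the +x (far) side. Next I close the gripper and hover over the cover with the jaws along the slide direction.

```bash
python3 -m creep '[{"translation":[0,-40,-60],"spin":0},{"translation":[30,-283,-430],"spin":0.045},{"translation":[30,-283,-430],"spin":0.045},{"translation":[30,-283,-430],"spin":0.045},{"translation":[30,-283,-430],"spin":0.045},{"translation":[30,-283,-430],"spin":0.045},{"translation":[30,-283,-430],"spin":0.045},{"translation":[30,-283,-430],"spin":0.045},{"translation":[30,-283,-430],"spin":0.045},{"translation":[30,-283,-430],"spin":0.045},{"translation":[30,-283,-430],"spin":0.045},{"translation":[30,-283,-430],"spin":0.045},{"translation":[30,-283,-430],"spin":0.045},{"translation":[30,-283,-430],"spin":0.045},{"translation":[30,-283,-430],"spin":0.045},{"translation":[30,-283,-430],"spin":0.045},{"translation":[30,-283,-430],"spin":0.045},{"translation":[30,-283,-430],"spin":0.045}]' 1
python3 - <<'E'
from h import *
o=status();p,d=eyes.get_image("wrist");cv2.imwrite("pics/w1.png",p);np.save("pics/w1.npy",d)
p,d=eyes.get_image("scene");cv2.imwrite("pics/s1.png",p)
E
```

```text
clock: 1.65
ee_pos: [0.5037, -0.219, 0.2014]
eef_rot: [0.977, 1.57, -1.947]
contact_force: [0.7, 0.8, -0.6]
width: -0.001
t 1.65 p [ 503.7 -219.   201.4] rot [ 0.977  1.57  -1.947] F [ 0.75  0.76 -0.6 ] w -0.00
```

View pics/w1.png

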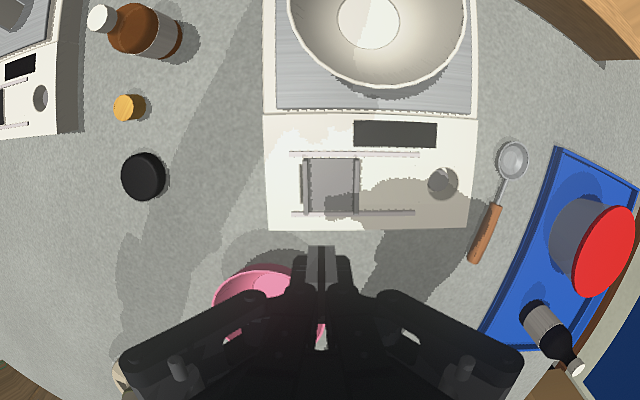

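View pics/s1.png

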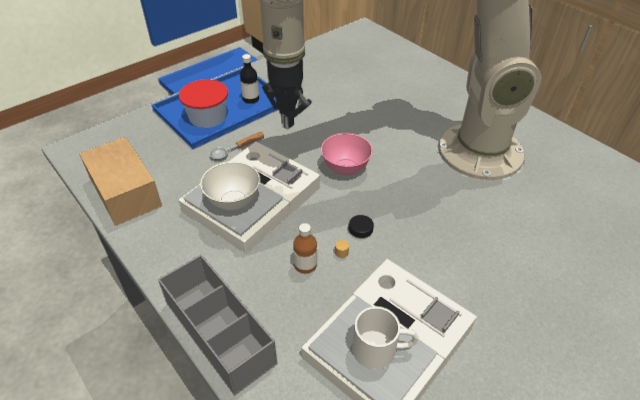

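Wrist view: cover plate spans about (302–358, 158–213), round key at (442,182), panel corners about (263,114), (478,122), (268,230) and (467,228). The scene view shows everything else unmoved. I'll cast these pixels as wrist-camera rays.

```bash
cat >> h.py <<'E'
def wplane(o,u,v,z):
    c=eyes.get_calibration("wrist");K=c["mtx"];H=c["hand_eye"]
    a=np.array([(u-K[0,2])/K[0,0],(v-K[1,2])/K[1,1]]);r=np.linalg.norm(a)
    d=np.array([*(a/r*np.sin(r)),np.cos(r)]);R=toolR(o)
    D=R@H[:3,:3]@d;C=R@H[:3,3]+o["ee_pos"];return C+D*(z-C[2])/D[2]
def wproj(o,X):
    c=eyes.get_calibration("wrist");K=c["mtx"];H=c["hand_eye"]
    q=H[:3,:3].T@(toolR(o).T@(X-o["ee_pos"])-H[:3,3]);n=np.hypot(q[0],q[1]);r=np.arctan2(n,q[2])
    return np.array([K[0,2]+K[0,0]*r*q[0]/n,K[1,2]+K[0,0]*r*q[1]/n])
E
python3 - <<'E'
from h import *
o=status()
p=cv2.imread("pics/w1.png");cv2.imwrite("pics/w1c.png",cv2.resize(p[105:265,255:485],None,fx=3.4,fy=3.4,interpolation=cv2.INTER_CUBIC))
print(proj("scene",o["ee_pos"]),wproj(o,o["ee_pos"]))
for n,u,v,z in [("NL",268,230,.045),("NR",467,228,.045),("SL",263,114,.045),("SR",478,122,.045),("pow",442,182,.045),("cov",330,186,.051)]:print(n,wplane(o,u,v,z).round(4))
E
```

```text
t 1.75 p [ 504.  -218.6  201.4] rot [ 1.453  1.571 -1.47 ] F [-0.4   1.01  0.52] w -0.00
[287.57495794 126.51641998] [319.53036274 260.8563397 ]
NL [ 0.4432 -0.175   0.045 ]
NR [ 0.4913 -0.3923  0.045 ]
SL [ 0.5613 -0.1492  0.045 ]
SR [ 0.6072 -0.3647  0.045 ]
pow [ 0.535  -0.3429  0.045 ]
cov [ 0.506  -0.2279  0.051 ]
```

View pics/w1c.png

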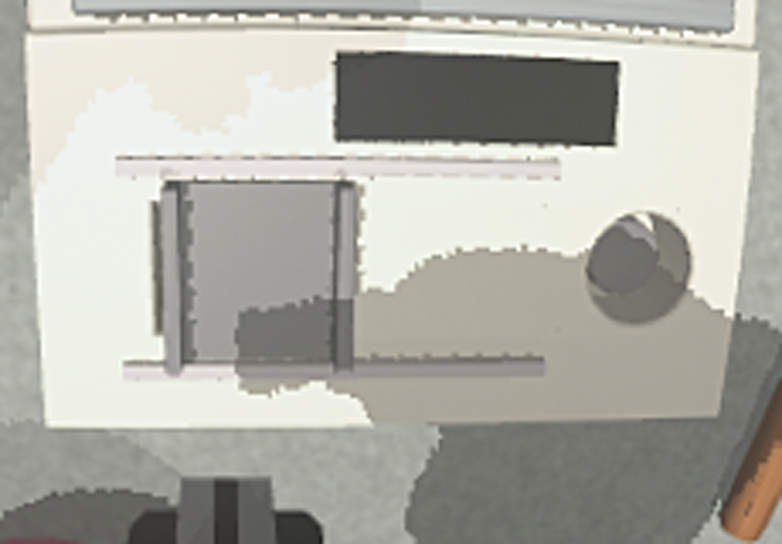

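The crop shows a dark sliver of the well to the left of the cover (crop x≈155), so the cover starts slightly ajar, about 8–10 mm open. This agrees with the top view. I'll work out the next offsets in the tool axes.

```bash
cat >> h.py <<'E'
TH=0.2195; O=np.array([.6138,-.2495]); 
RS=np.array([[np.cos(TH),-np.sin(TH)],[np.sin(TH),np.cos(TH)]])
def s2w(x,y,z): return np.array([*(RS@[x,y]+O),z])
def w2s(X): return RS.T@(np.asarray(X)[:2]-O)
def go(o,x,y,z):
    R=toolR(o);d=R.T@(s2w(x,y,z)-o["ee_pos"])*1000;print("tool shift",d.round(1));return d
E
python3 - <<'E'
from h import *
o=status();R=toolR(o);print("yaw err deg",np.degrees(np.arctan2(-R[1,1],-R[0,1])-(TH+np.pi/2)))
print("scale TCP",w2s(o["ee_pos"]).round(4))
T=lambda a,b:(255+(a+.5)/3.4-.5,105+(b+.5)/3.4-.5)
for n,a,b,z in [("plate +y lip inner top",178,275,.061),("plate -y lip inner",340,275,.061),("plate far edge",260,183,.049),("near edge",260,362,.049),("pow",640,267,.045),("NL",45,427,.045),("NR",718,415,.045),("SL",28,35,.045),("SR",757,47,.045)]:
    X=wplane(o,*T(a,b),z);print(n,(w2s(X)*1000).round(1))
go(o,-.1,.046,.075)
E
```

```text
t 1.75 p [ 504.  -218.6  201.4] rot [ 1.453  1.571 -1.47 ] F [-0.4   1.01  0.52] w -0.00
yaw err deg -0.09178502388541007
scale TCP [-0.1005  0.0541]
plate +y lip inner top [-97.3  66.7]
plate -y lip inner [-97.4  21.3]
plate far edge [-73.4  43.5]
near edge [-127.5   43.2]
pow [-98.5 -75.1]
NL [-150.6  110. ]
NR [-149.  -110.9]
SL [-30.3 109.5]
SR [ -27.8 -109.9]
tool shift [126.4   8.1  -0.5]
```

The frame fits to 1–2 mm. The lip gap measures 45 mm (44 expected) and the plate 54 mm (54 expected). The pocket centre is at scale y≈44. I descend to just above the lips and look.

```bash
python3 -m creep '[{"translation":[40,10,0],"spin":0},{"translation":[80,10,0],"spin":0},{"translation":[110,10,0],"spin":0},{"translation":[126,10,0],"spin":0},{"translation":[126,10,0],"spin":0},{"translation":[126,10,0],"spin":0},{"translation":[126,10,0],"spin":0}]'
python3 - <<'E'
from h import *
o=status();print(w2s(o["ee_pos"])*1000);p,d=eyes.get_image("wrist");cv2.imwrite("pics/w2.png",p)
E
```

```text
clock: 2.33
ee_pos: [0.5077, -0.2278, 0.077]
eef_rot: [2.55, 1.568, -0.372]
contact_force: [0.9, -0.4, 1.5]
width: -0.002
t 2.33 p [ 507.7 -227.8   77. ] rot [ 2.55   1.568 -0.372] F [ 0.86 -0.35  1.52] w -0.00
[-98.86406286  44.25324033]
```

View pics/w2.png

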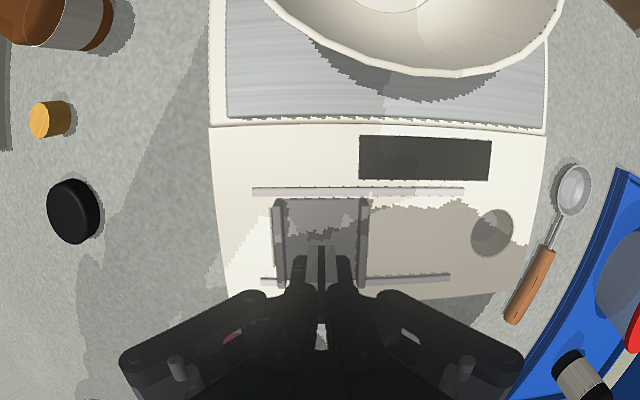

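The tip at (320,250) is centred between the lips at x≈280 and 362. I lower it to about 5 mm above the plate and push the -y lip gently.

```bash
python3 -m creep '[{"translation":[12,0,0],"spin":0},{"translation":[23,0,0],"spin":0},{"translation":[23,0,0],"spin":0},{"translation":[23,0,0],"spin":0},{"translation":[23,4,0],"spin":0},{"translation":[23,8,0],"spin":0},{"translation":[23,12,0],"spin":0},{"translation":[23,16,0],"spin":0},{"translation":[23,20,0],"spin":0},{"translation":[23,24,0],"spin":0},{"translation":[23,28,0],"spin":0},{"translation":[23,32,0],"spin":0},{"translation":[23,36,0],"spin":0},{"translation":[23,40,0],"spin":0},{"translation":[23,44,0],"spin":0},{"translation":[23,48,0],"spin":0},{"translation":[23,52,0],"spin":0},{"translation":[23,54,0],"spin":0},{"translation":[23,54,0],"spin":0}]'
python3 - <<'E'
from h import *
o=status();print(w2s(o["ee_pos"])*1000);p,d=eyes.get_image("wrist");cv2.imwrite("pics/w3.png",p)
E
```

```text
clock: 3.97
ee_pos: [0.5183, -0.2807, 0.0522]
eef_rot: [0.561, 1.57, -2.361]
contact_force: [0.3, 0.1, -0.5]
width: -0.001
t 3.97 p [ 518.3 -280.7   52.2] rot [ 0.561  1.57  -2.361] F [ 0.27  0.11 -0.54] w -0.00
[-99.99021338  -9.70715934]
```

View pics/w3.png

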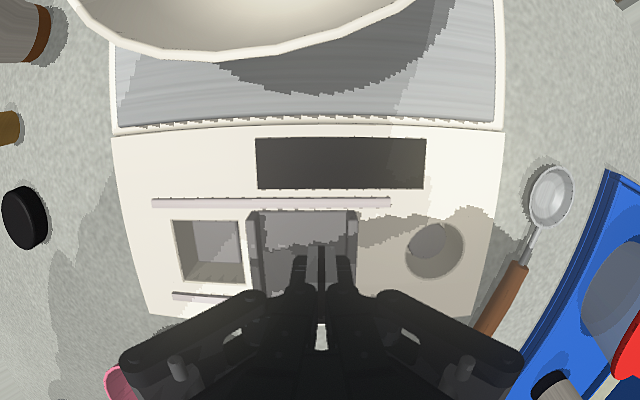

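The cover has moved and the well is showing at (210,250). I measure how far it went.

```bash
python3 - <<'E'
from h import *
o=sensors.get_obs()
p=cv2.imread("pics/w3.png");cv2.imwrite("pics/w3c.png",cv2.resize(p[190:320,150:390],None,fx=3.3,fy=3.3,interpolation=cv2.INTER_CUBIC))
E
```

```text
(no output)
```

View pics/w3c.png

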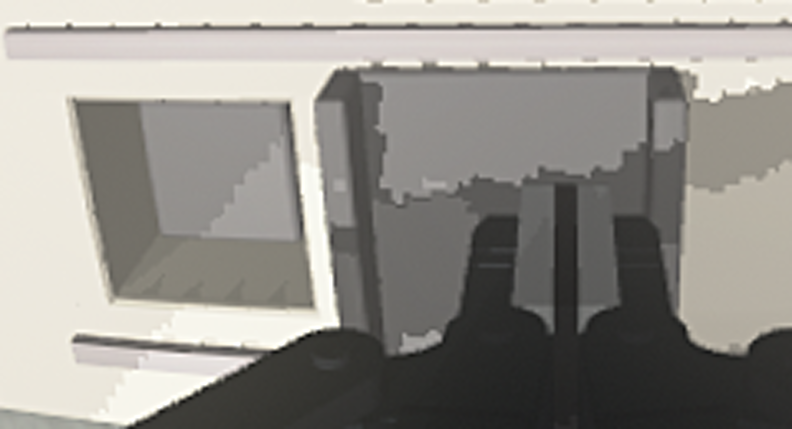

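```bash
python3 - <<'E'
from h import *
o=status()
T=lambda a,b:(150+(a+.5)/3.3-.5,190+(b+.5)/3.3-.5)
for n,a,b,z in [("+y lip inner bottom",380,190,.049),("+y lip inner top",345,100,.061),("-y lip inner top",655,100,.061),("-y lip inner bottom",648,80,.049),("well FL",70,98,.045),("well FR",290,100,.045),("well NL",110,302,.045),("well NR",315,308,.045)]:
    print(n,(w2s(wplane(o,*T(a,b),z))*1000).round(1))
E
```

```text
t 4.02 p [ 518.1 -280.5   52.1] rot [ 0.102  1.57  -2.82 ] F [-0.61 -0.04  0.7 ] w -0.00
+y lip inner bottom [-93.9  19.7]
+y lip inner top [-73.5  21.4]
-y lip inner top [-73.4 -23. ]
-y lip inner bottom [-74.9 -22.9]
well FL [-80.2  75. ]
well FR [-79.9  34.4]
well NL [-121.4   75.2]
well NR [-119.9   34.4]
```

The well corners land within 1.5 mm of the stated position. The cover is about 56 mm open with its stop at 70, so I push a further 13 mm gently.

```bash
python3 -m creep '[{"translation":[0,3,0],"spin":0},{"translation":[0,6,0],"spin":0},{"translation":[0,9,0],"spin":0},{"translation":[0,11,0],"spin":0},{"translation":[0,13,0],"spin":0},{"translation":[0,13,0],"spin":0},{"translation":[0,13,0],"spin":0}]'
python3 - <<'E'
from h import *
o=status();print(w2s(o["ee_pos"])*1000);p,d=eyes.get_image("wrist");cv2.imwrite("pics/w4.png",p)
cv2.imwrite("pics/w4c.png",cv2.resize(p[190:320,130:370],None,fx=3.3,fy=3.3,interpolation=cv2.INTER_CUBIC))
E
```

```text
clock: 4.6
ee_pos: [0.5214, -0.2931, 0.0524]
eef_rot: [2.135, 1.57, -0.787]
contact_force: [0.0, -0.2, 0.4]
width: 0.003
t 4.60 p [ 521.4 -293.1   52.4] rot [ 2.135  1.57  -0.787] F [ 0.02 -0.17  0.44] w 0.00
[-99.65426082 -22.42681131]
```

View pics/w4c.png

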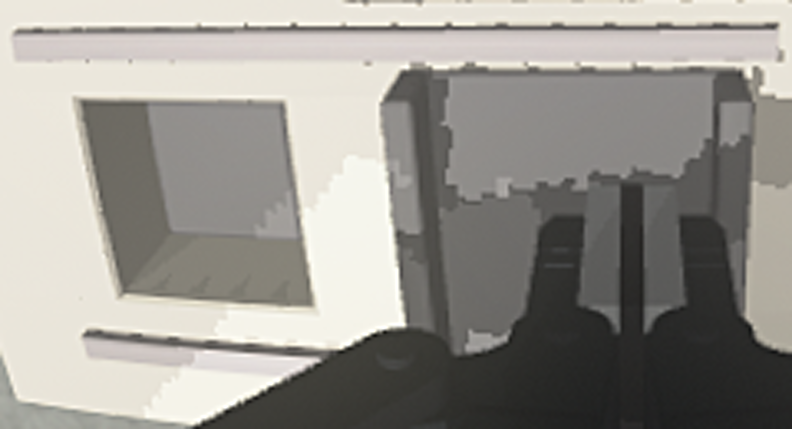

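```bash
python3 - <<'E'
from h import *
o=status()
T=lambda a,b:(130+(a+.5)/3.3-.5,190+(b+.5)/3.3-.5)
for n,a,b,z in [("+y lip inner top",412,100,.061),("-y lip inner top",720,100,.061),("well FL",78,98,.045),("well NR",313,310,.045)]:
    print(n,(w2s(wplane(o,*T(a,b),z))*1000).round(1))
go(o,-.1,.055,.1)
E
```

```text
t 4.65 p [ 521.5 -293.    52.4] rot [ 2.223  1.57  -0.699] F [-0.46  0.15  0.61] w 0.00
+y lip inner top [-73.1   8.5]
-y lip inner top [-73.  -35.7]
well FL [-80.   74.5]
well NR [-120.7   34.6]
tool shift [-47.6 -77.3   0.4]
```

The cover is now about 68.6 mm open, which counts as fully aside. I back off the lip, lift, and move over the well.

```bash
python3 -m creep '[{"translation":[0,-4,0],"spin":0},{"translation":[-10,-5,0],"spin":0},{"translation":[-25,-5,0],"spin":0},{"translation":[-30,-5,0],"spin":0},{"translation":[-30,-25,0],"spin":0},{"translation":[-30,-50,0],"spin":0},{"translation":[-30,-70,0],"spin":0},{"translation":[-30,-77,0],"spin":0},{"translation":[-30,-77,0],"spin":0},{"translation":[-20,-77,0],"spin":0},{"translation":[-5,-77,0],"spin":0},{"translation":[-2,-77,0],"spin":0},{"translation":[-2,-77,0],"spin":0},{"translation":[-2,-77,0],"spin":0}]'
python3 - <<'E'
from h import *
o=status();print(w2s(o["ee_pos"])*1000);p,d=eyes.get_image("wrist");cv2.imwrite("pics/w5.png",p)
E
```

```text
clock: 5.82
ee_pos: [0.5044, -0.2184, 0.054]
eef_rot: [-0.586, 1.57, 2.774]
contact_force: [-0.3, 0.0, 0.1]
width: 0.002
t 5.82 p [ 504.4 -218.4   54. ] rot [-0.586  1.57   2.774] F [-0.26  0.04  0.14] w 0.00
[-100.02664541   54.19448028]
```

View pics/w5.png

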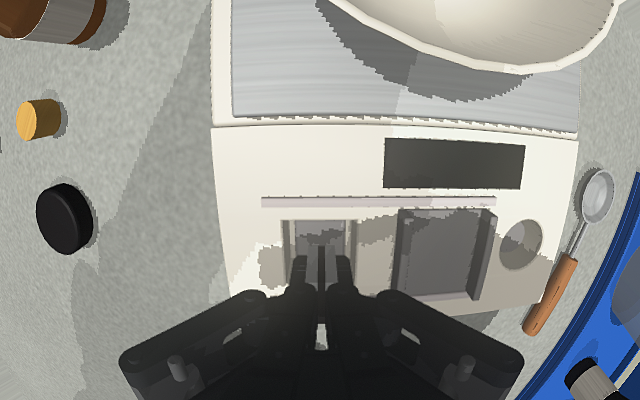

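The tip at (320,250) is centred over the well (x 280–355). I descend into the well in light steps.

```bash
python3 -m creep '[{"translation":[0,-1,0],"spin":0},{"translation":[6,-1,0],"spin":0},{"translation":[12,-1,0],"spin":0},{"translation":[17,-1,0],"spin":0},{"translation":[20,-1,0],"spin":0},{"translation":[20,-1,0],"spin":0}]'; python3 -m creep '[{"translation":[2,0,0],"spin":0},{"translation":[4,0,0],"spin":0},{"translation":[6,0,0],"spin":0},{"translation":[7,0,0],"spin":0},{"translation":[7,0,0],"spin":0},{"translation":[7,0,0],"spin":0}]'
```

```text
clock: 6.37
ee_pos: [0.5036, -0.2162, 0.0332]
eef_rot: [-0.679, 1.569, 2.682]
contact_force: [-0.1, -0.5, 0.1]
width: 0.004
clock: 6.87
ee_pos: [0.5045, -0.2166, 0.0276]
eef_rot: [2.659, 1.57, -0.263]
contact_force: [-0.7, 0.4, 3.6]
width: -0.001
```

I read 3.6 N at z=27.6 mm, which matches the spring about 2.4 mm down. I continue to the stop.

```bash
python3 -m creep '[{"translation":[1,0,0],"spin":0},{"translation":[2,0,0],"spin":0},{"translation":[3,0,0],"spin":0},{"translation":[4,0,0],"spin":0},{"translation":[4,0,0],"spin":0},{"translation":[4,0,0],"spin":0}]'; python3 -m creep '[{"translation":[1,0,0],"spin":0},{"translation":[1,0,0],"spin":0},{"translation":[1,0,0],"spin":0}]'
```

```text
clock: 7.37
ee_pos: [0.5046, -0.2166, 0.0241]
eef_rot: [2.398, 1.57, -0.524]
contact_force: [-1.8, 1.9, 11.0]
width: 0.001
clock: 7.62
ee_pos: [0.5046, -0.2166, 0.0239]
eef_rot: [2.144, 1.57, -0.778]
contact_force: [-8.0, 2.1, 19.4]
width: 0.0
```

The tip is stopped at z=23.9 mm with the force rising steeply, so the key is on its stop. I come straight up and look.

```bash
python3 -m creep '[{"translation":[-3,0,0],"spin":0},{"translation":[-8,0,0],"spin":0},{"translation":[-15,0,0],"spin":0},{"translation":[-30,0,0],"spin":0},{"translation":[-50,0,0],"spin":0},{"translation":[-54,0,0],"spin":0},{"translation":[-54,30,0],"spin":0},{"translation":[-54,60,0],"spin":0},{"translation":[-54,68,0],"spin":0},{"translation":[-54,68,0],"spin":0},{"translation":[-54,68,0],"spin":0}]'
python3 - <<'E'
from h import *
o=status();print(w2s(o["ee_pos"])*1000);p,d=eyes.get_image("wrist");cv2.imwrite("pics/w6.png",p)
go(o,-.1,-.0136,.053)
E
```

```text
clock: 8.53
ee_pos: [0.5186, -0.2828, 0.0756]
eef_rot: [-0.997, 1.569, 2.364]
contact_force: [-0.5, 1.2, -0.0]
width: 0.001
t 8.53 p [ 518.6 -282.8   75.6] rot [-0.997  1.569  2.364] F [-0.54  1.2  -0.02] w 0.00
[-100.12827892  -11.76790509]
tool shift [22.6  1.9 -0.1]
```

View pics/w6.png

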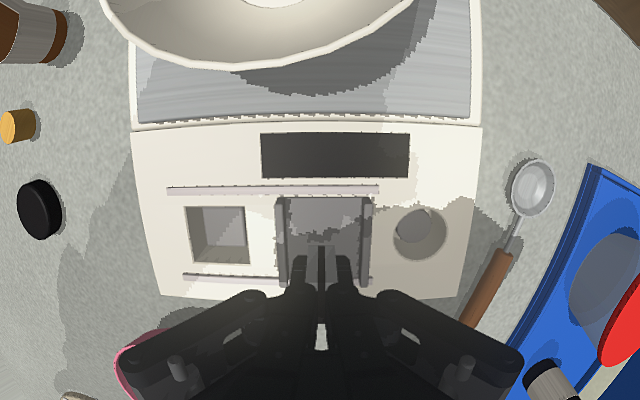

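The key has come up and the cover is still open. The tip sits between the lips at x≈285 and 362. I lower it and push the +y lip towards home.

```bash
python3 -m creep '[{"translation":[12,2,0],"spin":0},{"translation":[22,2,0],"spin":0},{"translation":[22,2,0],"spin":0},{"translation":[22,-4,0],"spin":0},{"translation":[22,-8,0],"spin":0},{"translation":[22,-12,0],"spin":0},{"translation":[22,-16,0],"spin":0},{"translation":[22,-20,0],"spin":0},{"translation":[22,-25,0],"spin":0},{"translation":[22,-30,0],"spin":0},{"translation":[22,-35,0],"spin":0},{"translation":[22,-40,0],"spin":0},{"translation":[22,-45,0],"spin":0},{"translation":[22,-50,0],"spin":0},{"translation":[22,-55,0],"spin":0},{"translation":[22,-60,0],"spin":0},{"translation":[22,-64,0],"spin":0},{"translation":[22,-67,0],"spin":0},{"translation":[22,-67,0],"spin":0}]'
python3 - <<'E'
from h import *
o=status();print(w2s(o["ee_pos"])*1000);p,d=eyes.get_image("wrist")
cv2.imwrite("pics/w7c.png",cv2.resize(p[180:320,230:460],None,fx=3.4,fy=3.4,interpolation=cv2.INTER_CUBIC))
E
```

```text
clock: 10.17
ee_pos: [0.5045, -0.2165, 0.0545]
eef_rot: [-1.499, 1.57, 1.864]
contact_force: [-0.5, 0.5, 6.4]
width: -0.003
t 10.17 p [ 504.5 -216.5   54.5] rot [-1.499  1.57   1.864] F [-0.5   0.53  6.4 ] w -0.00
[-99.53582776  55.97512724]
```

View pics/w7c.png

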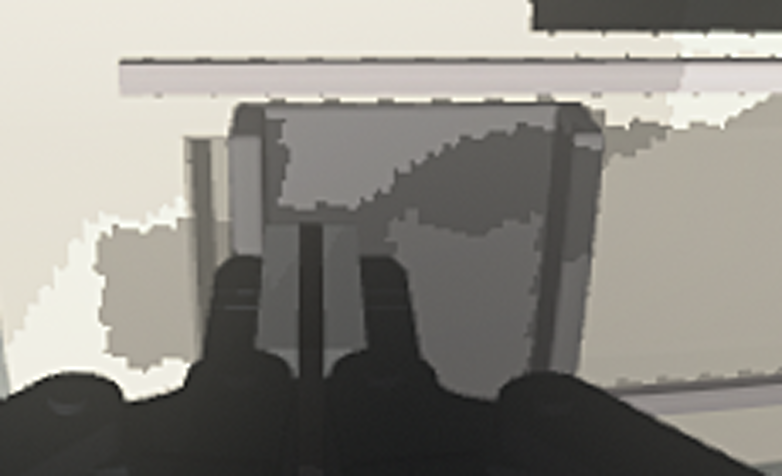

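```bash
python3 - <<'E'
from h import *
o=status()
T=lambda a,b:(230+(a+.5)/3.4-.5,180+(b+.5)/3.4-.5)
for n,a,b,z in [("+y lip inner top",260,136,.061),("-y lip inner top",570,132,.061),("well edge FL",186,137,.045),("rail L",120,75,.047)]:
    print(n,(w2s(wplane(o,*T(a,b),z))*1000).round(1))
E
```

```text
t 10.22 p [ 504.5 -216.5   54.5] rot [-1.48   1.57   1.882] F [-1.57  1.27  6.91] w 0.00
+y lip inner top [-73.6  62.3]
-y lip inner top [-73.1  18.3]
well edge FL [-80.1  74.8]
rail L [-69.2  84.3]
```

The cover is about 14.7 mm open. The +z force shows the finger's shoulder resting on the lip top. I raise about 3 mm to unload it so only the narrow tip pushes, then continue.

```bash
python3 -m creep '[{"translation":[-3,0,0],"spin":0},{"translation":[-3,0,0],"spin":0},{"translation":[-3,-3,0],"spin":0},{"translation":[-3,-6,0],"spin":0},{"translation":[-3,-9,0],"spin":0},{"translation":[-3,-11,0],"spin":0},{"translation":[-3,-13,0],"spin":0},{"translation":[-3,-13,0],"spin":0}]'
python3 - <<'E'
from h import *
o=status();print(w2s(o["ee_pos"])*1000);p,d=eyes.get_image("wrist")
cv2.imwrite("pics/w8c.png",cv2.resize(p[180:320,230:460],None,fx=3.4,fy=3.4,interpolation=cv2.INTER_CUBIC))
E
```

```text
clock: 10.88
ee_pos: [0.5014, -0.2042, 0.0571]
eef_rot: [-0.87, 1.57, 2.492]
contact_force: [0.4, 0.3, -0.5]
width: 0.002
t 10.88 p [ 501.4 -204.2   57.1] rot [-0.87   1.57   2.492] F [ 0.36  0.26 -0.51] w 0.00
[-99.8116848  68.7247279]
```

View pics/w8c.png

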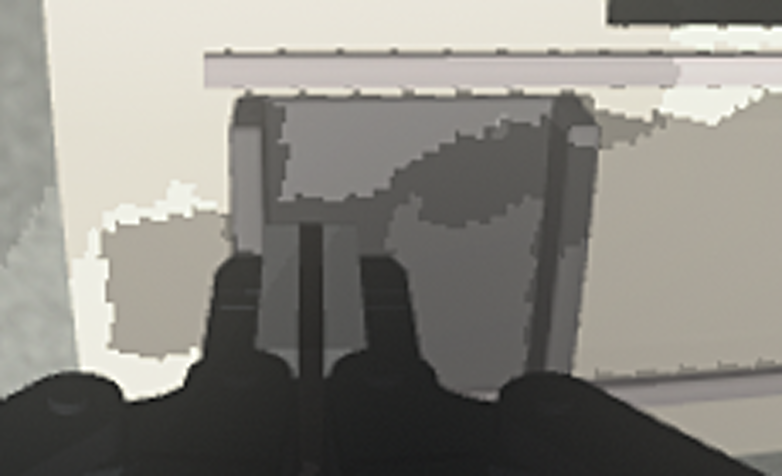

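The cover now hides the well edge, about 2–3 mm short of home. I push 4 mm more in 1 mm steps, watching the force.

```bash
python3 -m creep '[{"translation":[0,-1,0],"spin":0},{"translation":[0,-2,0],"spin":0},{"translation":[0,-2,0],"spin":0}]'; python3 -m creep '[{"translation":[0,-1,0],"spin":0},{"translation":[0,-1,0],"spin":0},{"translation":[0,-1,0],"spin":0}]'
```

```text
clock: 11.18
ee_pos: [0.5013, -0.2027, 0.0573]
eef_rot: [-2.474, 1.571, 0.887]
contact_force: [0.0, -0.6, -0.4]
width: 0.002
clock: 11.43
ee_pos: [0.5012, -0.2024, 0.0574]
eef_rot: [2.098, 1.57, -0.824]
contact_force: [0.4, -4.1, -1.6]
width: 0.001
```

```bash
python3 - <<'E'
from h import *
o=status();print(w2s(o["ee_pos"])*1000);p,d=eyes.get_image("wrist")
cv2.imwrite("pics/w9c.png",cv2.resize(p[180:320,230:460],None,fx=3.4,fy=3.4,interpolation=cv2.INTER_CUBIC))
E
```

```text
t 11.43 p [ 501.2 -202.4   57.4] rot [ 2.098  1.57  -0.824] F [ 0.43 -4.13 -1.58] w 0.00
[-99.66401662  70.46994722]
```

View pics/w9c.png

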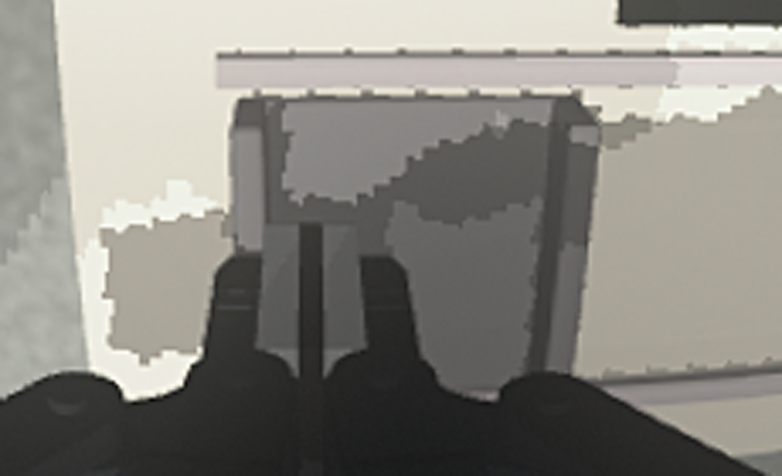

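A 4 N reaction with no further motion at y=70.5 (70.7 predicted) means the cover is at its home stop. I back off, lift clear and check.

```bash
python3 -m creep '[{"translation":[0,5,0],"spin":0},{"translation":[0,12,0],"spin":0},{"translation":[-10,12,0],"spin":0},{"translation":[-40,12,0],"spin":0},{"translation":[-80,12,0],"spin":0},{"translation":[-120,12,0],"spin":0},{"translation":[-145,12,0],"spin":0},{"translation":[-145,12,0],"spin":0},{"translation":[-145,12,0],"spin":0},{"translation":[-145,12,0],"spin":0}]'
python3 - <<'E'
from h import *
o=status();p,d=eyes.get_image("wrist");cv2.imwrite("pics/w10.png",p)
cv2.imwrite("pics/w10c.png",cv2.resize(p[105:265,255:485],None,fx=3.4,fy=3.4,interpolation=cv2.INTER_CUBIC))
p,d=eyes.get_image("scene");cv2.imwrite("pics/s10.png",p)
E
```

```text
clock: 12.32
ee_pos: [0.5033, -0.2134, 0.2022]
eef_rot: [-0.974, 1.57, 2.387]
contact_force: [-0.3, -0.3, -1.0]
width: -0.001
t 12.32 p [ 503.3 -213.4  202.2] rot [-0.974  1.57   2.387] F [-0.31 -0.34 -1.02] w -0.00
```

View pics/w10c.png

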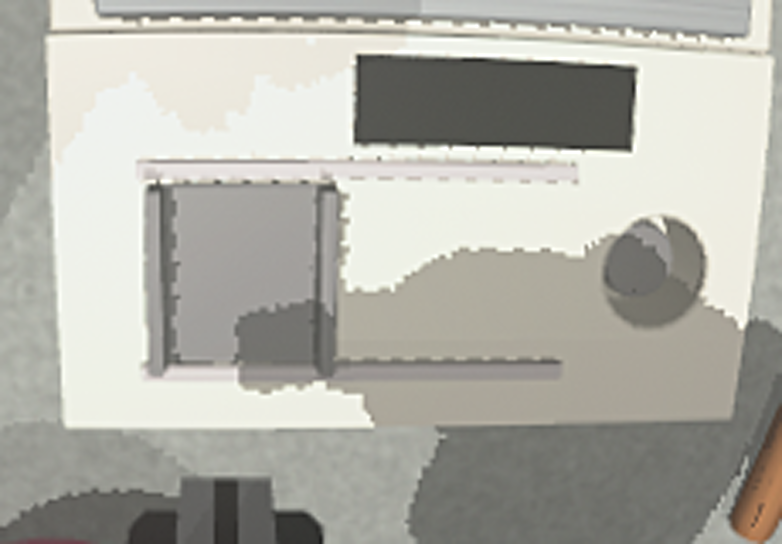

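View pics/s10.png

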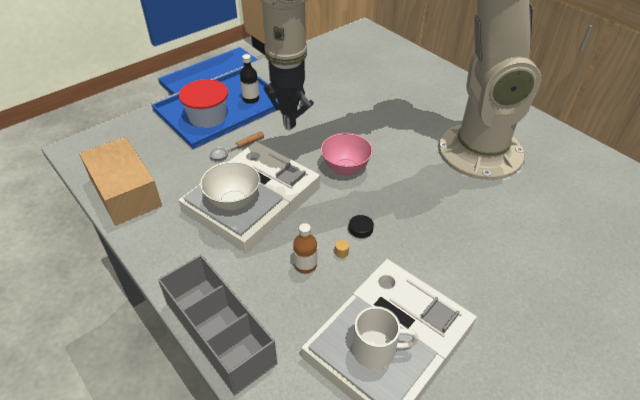

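```bash
python3 - <<'E'
from h import *
from cell import finish_job
o=status()
T=lambda a,b:(255+(a+.5)/3.4-.5,105+(b+.5)/3.4-.5)
y=[(w2s(wplane(o,*T(a,275),.061))*1000)[1] for a in (162,322)];print(y,"cover open mm",55-np.mean(y))
d=cv2.absdiff(cv2.imread("pics/scene0.png"),cv2.imread("pics/s10.png")).max(2);d[:150,230:330]=0
print("bowl area diff",(d[165:215,200:262]>40).sum(),"mug scale",(d[260:400,300:480]>40).sum(),"bottle/weight/lid",(d[215:275,285:380]>40).sum())
if 55-np.mean(y)<4: print(finish_job())
E
```

```text
t 12.42 p [ 502.8 -213.3  201. ] rot [-0.7    1.568  2.661] F [-0.12  0.36  0.87] w -0.00
[np.float64(76.82296033788515), np.float64(32.12887961857565)] cover open mm 0.5240800217695991
bowl area diff 0 mug scale 0 bottle/weight/lid 0
the job is handed in; nothing more can be done
None
```

I zeroed the scale under the white bowl and handed the job in at about 12.4 s.

- **Cover open:** it started about 11 mm ajar, and I pushed it with the closed fingertips to about 68.6 mm.
- **Tare key:** I pressed it until the tip stopped at z = 23.9 mm, where the key's stop should be (24 mm). The force there rose to about 19 N, more than the 5 N the key itself needs. A look afterwards showed the key back up and the cover still open.
- **Cover home:** I slid it back until it stopped with about 4 N of reaction. The last measurement put it 0.5 mm from home.

On the way back the finger's shoulder rested briefly on the cover lip with about 7 N, so I raised the tip 3 mm and carried on. At hand-in the arm was clear, about 0.2 m above the table. The before and after scene pictures showed no change around the bowl, the mug scale, the bottle, the weight or the jar lid. The spoon, the pink bowl and the power key looked unmoved. No check failed.

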